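Load the vial reader and hold the sample down on its stop

ROBOT

A 6-joint arm with a two-finger parallel gripper is mounted at the origin on a cart in front of the work surface, level with it; the furniture and walls round the work are solid. World frame = base frame: x ahead of the robot, y to its left, z up, the work surface at z = 0. Lengths are in m, angles in rad, forces in N, time in s.
With the tool pointing down it reaches from about 0.35 to 0.85 m from the base axis. Payload 8.1 kg.
Tool frame: the origin (TCP) lies midway between the tips of the shut fingers; the grasp point (between the pads) lies 19 mm behind it (bot.tcp_to_grasp is the distance from the TCP to the grasp point, in m); z points along the fingers, y is the line along which they close (so a half turn about z gives the same grasp; the last joint's range is limited). The gripper opens to 93 mm and grips with 3 to 60 N. Pads are 15 mm wide; open, the fingers measure 128 mm over their backs; the gripper's body (75 mm by 188 mm) begins 65 mm behind the grasp point.
Start: joints at [-1.283, 0.13, 1.488, -0, 1.523, -0.085], TCP at [0.219, -0.559, 0.219] pointing down, gripper open.
Joint ranges: [-2.96, 2.96], [-0.89, 2.26], [0.02, 2.5], [-1.34, 4.48], [0, 2.73], [-2.66, 2.66]. Speed limits (rad/s): [2.39, 2.39, 2.79, 3.14, 3.14, 3.14].

INTERFACE

Orientations are given as [roll, pitch, yaw] about the fixed x, y, z axes, in that order (R = Rz(yaw) Ry(pitch) Rx(roll)).
In Python, from cell import bot gives the robot as it stands.
- The arm moves only by the tool step_arm, never from a script. Its argument "rows" is a list of rows, each a list of 5 numbers: the shift along the tool's x, y, z in mm, then the turn about the tool's z in rad, then the opening in per cent of the stroke, from 0 (shut) to 100 (fully open). A call has 1 to 8 rows; each row is the pose to reach, as a shift and turn from the pose commanded when the call began, along the tool's axes at that moment; what a row does not reach only later rows make up. A row lasts 1/8 s, in which the tool goes at most 62.5 mm and 10.7 degrees, less where a joint would pass 70% of its speed; a pose out of reach is approached as far as the arm can. A call with a gripper value outside its range is refused whole. The fingers move at their own pace and stop on an object; "newtons" is the grip in N (left out, the last holds). Time passes only in rows, so rows that repeat a pose let the fingers close. It gives the time, the measured TCP pose, the force, the opening and the grip force at its end, in the units of the state.
- bot.get_state(): the state, without advancing time (a new reading comes with each control period).
- bot.camera(name): name is "scene" or "top"; returns the picture (420x560x3 uint8, red, green, blue); there is no depth.
- bot.calibration(name): a dict with "fx", "fy", "cx", "cy" (pixels), "pose" (4x4, takes a point from camera to world coordinates). Camera axes: x right, y down, z forward; pixel columns grow to the right and rows downward; lengths in m; the calibration is good to about 2 mm. A picture is of the moment at which its call begins. calibration takes no time and is no camera call.
- bot.close_job(): hands the job in; it is judged then, once.
The state is a dict: "time_s": time; "joint_pos": joint angles; "qvel": joint speeds; "joint_torque": joint torques, N m; "tcp_pos": TCP position; "orientation": TCP orientation; "wrist_force": force on the tool from outside, world axes, zero at the start; "wrist_torque": the same for the moment, N m; "grip_width": finger opening in m; "grip_force": force on a finger pad.
Only numpy, scipy, OpenCV 4.12 (cv2) and the standard library are available. Lean on these libraries where they do the work, as an engineer would, in place of code of your own. Each camera call takes 0.05 s, during which the arm holds its last target. There are 200 camera calls.

TASK

Load the grey vial reader: first stand the reference vial (cream-white cap) upright in the plain pocket with the white ring and let go of it. Then put the red-capped sample vial upright into the well with the blue ring and press it straight down against the sprung plunger, gently because it is glass, until it meets the hard stop, and finish while still holding it pressed down on the stop. Leave the black-capped vial where it stands.

Things in the scene. Friction and masses are not known exactly. Their poses are not given: they have to be found in the camera images.
- reader: Grey reader block, fixed, 84 (its x) x 140 (its y) x 45 mm high; origin at the centre of its underside. Two round wells in its top, 35 mm either side of the centre along its y, each with a coloured conical lead-in (4.5 mm wide, 4 mm deep): at +y the sprung well (blue, 32 mm bore), at -y the plain pocket (white, 27 mm bore). Its display side (-x) faces the robot, turned up to 0.4 rad.
- sprung_well (a point): Centre of the mouth of the sprung well (blue ring), level with the block's top, 45 mm above the worktop. Bore 32 mm. Axes as the reader's. The plunger's top (flat black disc, 30 mm, blue centre) lies 12 mm below this point at rest and 24 mm below it on the hard stop.
- plain_pocket (a point): Centre of the mouth of the plain pocket (white ring), level with the block's top, 45 mm above the worktop. Bore 27 mm, solid floor 20 mm below this point. Axes as the reader's.
- plunger (a joint): Travel of the sprung plunger in the sprung well, in m: 0 at rest (up), 0.012 pressed down on its hard stop. It takes about 2.4 N to start moving and rises evenly to 7.2 N just before the stop (400 N/m); beyond that it is rigid; keep below 40 N. It comes up again when released; a vial's weight alone does not move it.
- sample_mid (a point): Sample vial: clear glass, round, bright red screw cap, 29 mm in diameter (cap 27 mm, the top 15 mm), 72 mm high, about 60 g; stands upright on the worktop. This point is its centre, 36 mm above its base; z up its axis. On the hard stop its base is 24 mm below the block's top, so grip it in its upper part to keep the fingers clear of the block.
- reference_mid (a point): Reference vial: clear glass, round, cream-white screw cap, 24 mm in diameter (cap 22 mm, the top 12 mm), 58 mm high, about 50 g; stands upright on the worktop. This point is its centre, 29 mm above its base; z up its axis. In the plain pocket its base is 20 mm below the block's top, so grip it in its upper part.
- other_mid (a point): A vial that is not wanted: same size as the reference vial (24 mm, 58 mm high) but with a black cap. This point is its centre, 29 mm above its base. Leave it where it stands.
Not all that is in view belongs to the job. What is shaped like the part that bears reference_mid but orange is not meant. Leave any turquoise look-alike of the part that bears sample_mid alone.

How it is judged:
On the way, in this order (a step that is already met when the one before it is completed fails the run):
1. the reference vial stands in the plain pocket on its floor, let go (horizontal distance between reference_mid and plain_pocket below 0.004 m and z of reference_mid in the frame of plain_pocket below 0.012 m and angle between reference_mid's own z axis and vertical below 0.12 rad and contact force between the fingers and reference_vial below 0.1 N), for 0.2 s.
2. the sample vial is pressed upright onto the hard stop in the sprung well (value of joint plunger above 0.011 m and horizontal distance between sample_mid and sprung_well below 0.006 m and z of sample_mid in the frame of sprung_well below 0.0145 m and angle between sample_mid's own z axis and vertical below 0.12 rad), for 0.3 s.
At the end, for the whole second after the job is handed in: Fingers hold the sample upright (0.12 rad, 6 mm) in the sprung well, still, over 5 N, plunger past 11 of 12 mm, base within 2.5 mm of lowest; the reference stands untouched on the pocket floor (3 mm, 4 mm sideways, 0.12 rad); black-capped vial moved under 20 mm (all of step 2 and contact force between sample_vial and reader above 5 N and contact force between the fingers and sample_vial above 1 N and linear speed of each of sample_vial, reference_vial below 0.02 m/s and horizontal distance between reference_mid and plain_pocket below 0.004 m and z of reference_mid in the frame of plain_pocket below 0.012 m and angle between reference_mid's own z axis and vertical below 0.12 rad and contact force between the arm and reference_vial below 0.1 N and distance of other_mid from where it was at the start of the episode below 0.02 m); the arm keeps its last pose, push and grip.
It fails at once if the sample vial is forced against the reader with more than 40 N (contact force between sample_vial and reader above 40 N).
It fails at once if the black-capped vial is moved by more than 20 mm (distance of other_mid from where it was at the start of the episode above 0.02 m).
It also fails if it takes over 58 s, if anything falls off the work surface, if the arm or the gripper's body presses on something with over 40 N, if the wrist force passes 120 N, or if a joint passes its speed limit or range.

## Working session

There is one attempt and no reset: what is moved stays moved. The work goes in short steps, Python scripts to look and compute and a tool call to move; the robot and the scene stay as the last step left them, time stands still between calls to the robot, and variables do not carry over. Pictures are saved under pics/ and viewed, at most 10 in all, crops included, and the job is handed in when it is done.

Besides the shell and the picture viewer there is one more tool, called after "Emit:" by a JSON object that holds its "api" and its "payload", one argument or row to a line. step_arm: Moves the arm, as the interface text tells. Its arguments: {"type":"object","properties":{"rows":{"type":"array"},"newtons":{"type":"number"}},"required":["rows"]}

```bash
mkdir -p pics
python3 - <<'E'
from cell import bot
import cv2
for n in("scene","top"):
    cv2.imwrite(f"pics/{n}0.png",bot.camera(n)[:,:,::-1]); c=bot.calibration(n); print(n,c)
s=bot.get_state();print(s['time_s'],s['tcp_pos'],s['orientation'],s['grip_width'],s['wrist_force'],bot.tcp_to_grasp)
E
```

```text
scene {'fx': 413.53255746531613, 'fy': 413.53255746531613, 'cx': 276.38565052712664, 'cy': 204.9392171184832, 'pose': array([[ 0.90434966, -0.24284976,  0.35096393,  0.20326381],
       [-0.42670034, -0.4974027 ,  0.755326  , -0.88661521],
       [-0.00886033, -0.83283524, -0.55345004,  0.55298956],
       [ 0.        ,  0.        ,  0.        ,  1.        ]])}
top {'fx': 475.5319572405142, 'fy': 475.5319572405142, 'cx': 269.1090705156399, 'cy': 204.0395022217185, 'pose': array([[-0.01475868, -0.98735257,  0.15785146,  0.37977114],
       [-0.99986146,  0.01335792, -0.00993118, -0.23152118],
       [ 0.00769701, -0.15797616, -0.98741293,  0.9182277 ],
       [ 0.        ,  0.        ,  0.        ,  1.        ]])}
0.1 [ 0.21841689 -0.55830103  0.2177006 ] [-3.13999356e+00 -1.49717468e-04  3.72799272e-01] 0.09268548921189888 [-0.05033185 -0.38036387 -0.16291724] 0.0188
```

View pics/scene0.png

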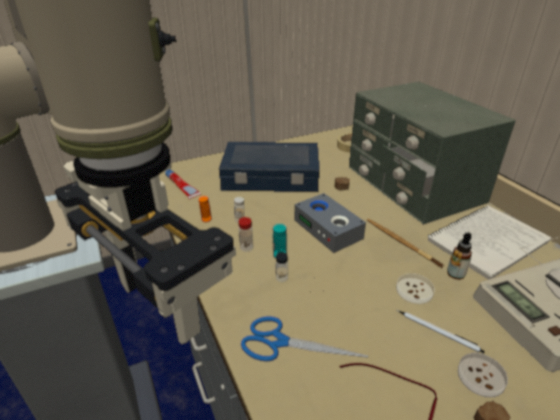

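View pics/top0.png

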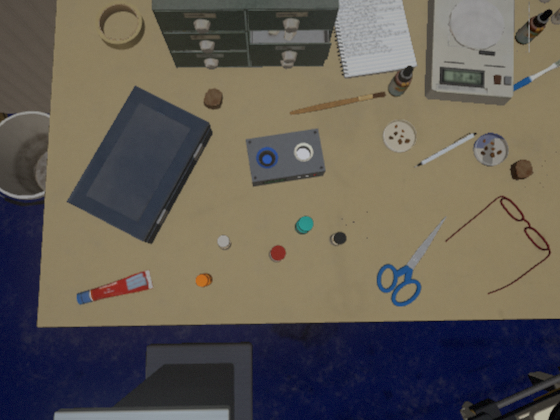

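The top view shows the white cap at (224,242), red (278,253), teal (305,225), black (339,238) and orange (203,280). The blue well is at (267,157) and the white pocket at (303,152). Next I measure these by colour.

```bash
cat > h.py <<'E'
from cell import bot
import cv2, numpy as np
def ray(n,uv,z):
    c=bot.calibration(n);P=c['pose']
    d=P[:3,:3]@[(uv[0]-c['cx'])/c['fx'],(uv[1]-c['cy'])/c['fy'],1]
    return P[:3,3]+d*(z-P[2,3])/d[2]
def proj(n,p):
    c=bot.calibration(n);P=c['pose'];q=P[:3,:3].T@(np.array(p)-P[:3,3])
    return np.array([c['cx']+c['fx']*q[0]/q[2],c['cy']+c['fy']*q[1]/q[2]])
def blob(img,lo,hi,at,r):
    """blob in HSV range closest to pixel at, within box r: centroid, area, bbox, mask"""
    m=cv2.inRange(cv2.cvtColor(img,cv2.COLOR_RGB2HSV),np.array(lo),np.array(hi))
    w=np.zeros_like(m);x,y=map(int,at);w[max(y-r,0):y+r,max(x-r,0):x+r]=255
    n,l,s,c=cv2.connectedComponentsWithStats(m&w)
    k=1+np.argmax(s[1:,4]);return c[k].round(2),s[k].tolist(),(l==k)
E
python3 - <<'E'
from h import *
im=bot.camera("top")
for n,at in dict(ref=(224,242),red=(278,253),teal=(305,225),blk=(339,238),ora=(203,280),blue=(267,157),white=(303,152)).items():
    x,y=at; print(n, cv2.cvtColor(im[y:y+1,x-12:x+13:4],cv2.COLOR_RGB2HSV)[0].tolist())
R=dict(ref=((0,0,150),(179,60,255),(224,242),14,.058),red=((0,150,60),(6,255,255),(278,253),14,.072),
 blue=((105,120,40),(130,255,255),(267,157),16,.045),white=((0,0,165),(179,60,255),(303,152),16,.045),
 blk=((0,0,0),(179,255,70),(339,238),14,.058),teal=((80,100,40),(95,255,255),(305,225),14,.072),ora=((7,180,100),(16,255,255),(203,280),14,.058))
for n,(lo,hi,at,r,z) in R.items():
    try: c,s,m=blob(im,lo,hi,at,r); print(n,c,s,ray("top",c,z).round(4))
    except Exception as e: print(n,e)
# reader outline
hsv=cv2.cvtColor(im,cv2.COLOR_RGB2HSV); print(hsv[165,285],hsv[180,285],hsv[195,285])
big=np.hstack([cv2.resize(im[110:200,230:340],None,fx=3.6,fy=3.6,interpolation=2),cv2.resize(im[205:295,190:300],None,fx=3.6,fy=3.6,interpolation=2)])
cv2.imwrite("pics/z1.png",big[:,:,::-1])
E
```

```text
ref [[21, 76, 141], [21, 71, 136], [15, 13, 159], [19, 13, 157], [20, 16, 141], [20, 79, 142], [20, 78, 141]]
red [[21, 75, 139], [5, 94, 119], [3, 188, 125], [3, 181, 127], [3, 184, 125], [21, 77, 132], [21, 76, 141]]
teal [[21, 74, 141], [86, 151, 115], [88, 171, 143], [87, 167, 145], [87, 170, 141], [51, 43, 119], [21, 78, 143]]
blk [[21, 76, 141], [19, 52, 107], [23, 23, 44], [30, 11, 46], [15, 23, 45], [21, 77, 142], [21, 78, 143]]
ora [[21, 78, 141], [15, 152, 153], [14, 207, 186], [14, 206, 186], [14, 204, 150], [13, 165, 88], [21, 77, 139]]
blue [[111, 53, 101], [120, 5, 51], [110, 169, 142], [110, 179, 160], [111, 144, 106], [112, 113, 97], [110, 16, 96]]
white [[111, 19, 96], [25, 18, 169], [116, 9, 192], [115, 8, 192], [110, 8, 191], [24, 21, 173], [110, 16, 97]]
ref [222.5 240.5] [218, 236, 10, 10, 88] [ 0.4517 -0.1549  0.058 ]
red [277.57 252.87] [271, 246, 14, 14, 157] [ 0.4272 -0.2537  0.072 ]
blue [266.68 156.28] [256, 147, 22, 21, 134] [ 0.6108 -0.2371  0.045 ]
white [302.95 151.94] [295, 143, 18, 17, 171] [ 0.6184 -0.3059  0.045 ]
blk [339.45 237.52] [334, 232, 12, 12, 113] [ 0.4541 -0.3668  0.058 ]
teal [304.27 224.18] [296, 216, 17, 17, 209] [ 0.4777 -0.3025  0.072 ]
ora [202.92 279.46] [196, 274, 15, 12, 149] [ 0.3826 -0.12    0.058 ]
[107  18  97] [20 29 53] [ 21  77 143]
```

View pics/z1.png

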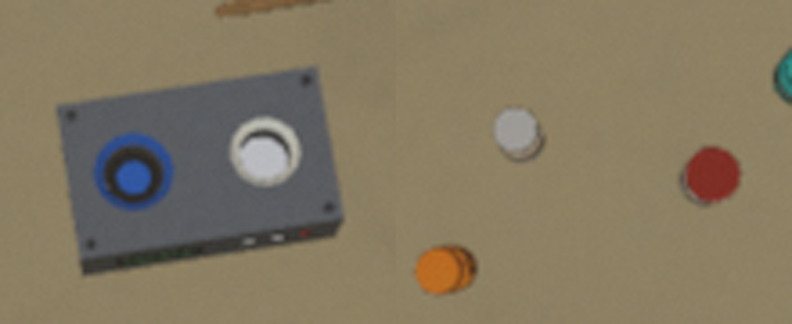

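Crop: the reader's yaw is about 0.11, the rings are 69 mm apart (should be 70), and the caps are clear. I'll refine the ring and cap centres from their outlines, check them in the scene view, and work out the first move.

```bash
cat >> h.py <<'E'
def hullc(m):
    p=cv2.findNonZero(m.astype(np.uint8)); h=cv2.convexHull(p); (c,ax,a)=cv2.fitEllipse(h) ; return np.array(c),ax
def go(target,yaw,s=None):
    s=s or bot.get_state(); r=s['orientation'][2]; d=np.array(target)-s['tcp_pos']
    print('t',round(s['time_s'],2),'tcp',s['tcp_pos'].round(4),'rpy',np.round(s['orientation'],4),'shift mm',(1000*np.array([d@[np.cos(r),np.sin(r),0],d@[np.sin(r),-np.cos(r),0],-d[2]])).round(1),'turn',round(r-yaw,3))
E
python3 - <<'E'
from h import *
t=bot.camera("top");s=bot.camera("scene")
R=dict(ref=((0,0,120),(179,48,255),(224,242),14,.058),red=((0,110,60),(6,255,255),(278,253),14,.072),
 blue=((105,60,70),(130,255,255),(267,157),16,.045),white=((0,0,125),(179,50,255),(303,152),16,.045))
S=dict(ref=((0,0,120),(179,48,255),13),red=((0,110,60),(6,255,255),18),blue=((105,90,70),(130,255,255),20),white=((0,0,125),(179,50,255),18))
w={}
for n,(lo,hi,at,r,z) in R.items():
    c,_,m=blob(t,lo,hi,at,r); c2,ax=hullc(m); w[n]=ray("top",c2,z)
    q=proj("scene",w[n]); l,h,rr=S[n]; b,st,m=blob(s,l,h,q,rr)
    print(n,c2.round(1),np.round(ax,1),w[n].round(4),'scene pred',q.round(1),'centroid',b,'box',st,'hull',hullc(m)[0].round(1))
d=w['blue']-w['white'];print('dist',np.linalg.norm(d),'yaw',np.arctan2(-d[0],d[1]))
go([*w['ref'][:2],.15],1.68)
E
```

```text
ref [222.5 240.5] [12.  12.2] [ 0.4517 -0.155   0.058 ] scene pred [238.8 199.5] centroid [238.27 201.46] box [234, 197, 10, 11, 81] hull [238.5 201.9]
red [277.4 253.3] [14.1 14.5] [ 0.4264 -0.2534  0.072 ] scene pred [244.2 220.7] centroid [243.94 222.76] box [238, 217, 13, 13, 127] hull [243.9 222.8]
blue [266.7 157.1] [22.  22.5] [ 0.6092 -0.237   0.045 ] scene pred [319.1 205.6] centroid [319.25 203.08] box [310, 200, 19, 9, 89] hull [318.8 204.5]
white [303.2 151.6] [18.9 19.6] [ 0.6191 -0.3064  0.045 ] scene pred [339.9 220.9] centroid [339.93 218.33] box [330, 215, 19, 10, 98] hull [339.5 220. ]
dist 0.07001825132113136 yaw 0.14236559314179037
t 0.25 tcp [ 0.2185 -0.5585  0.2181] rpy [-3.1407e+00 -1.0000e-04  3.7270e-01] shift mm [ 364.2 -290.9   68.1] turn -1.307
```

Emit:
{"api": "step_arm", "payload": {
  "rows": [
    [55, -44, 10, -0.17, 60],
    [110, -88, 20, -0.34, 60],
    [165, -132, 30, -0.51, 60],
    [220, -176, 40, -0.68, 60],
    [275, -220, 50, -0.85, 60],
    [330, -264, 60, -1.02, 60],
    [364, -291, 68, -1.19, 60],
    [364, -291, 68, -1.31, 60]
  ],
  "newtons": 25
}}

```text
time_s: 1.25
tcp_pos: [0.4523, -0.1524, 0.1501]
orientation: [-3.142, -0.001, 1.69]
wrist_force: [0.0, 0.0, 0.1]
grip_width: 0.0559
grip_force: 0.0
```

Emit:
{"api": "step_arm", "payload": {
  "rows": [
    [0, 0, 0, 0, 55],
    [0, 0, 0, 0, 55]
  ]
}}

```text
time_s: 1.5
tcp_pos: [0.4513, -0.1557, 0.1507]
orientation: [-3.141, 0.0, 1.682]
wrist_force: [-0.3, 0.4, -0.4]
grip_width: 0.0514
grip_force: 0.0
```

Run:
```python
from h import *
go([.4517,-.155,.025],1.70); cv2.imwrite("pics/s2.png",bot.camera("scene")[100:310,120:400][:,:,::-1].repeat(2,0).repeat(2,1))
print(bot.get_state()['grip_width'])
```

```text
t 1.5 tcp [ 0.4513 -0.1557  0.1507] rpy [-3.1413e+00  4.0000e-04  1.6815e+00] shift mm [  0.6   0.4 125.7] turn -0.018
0.051451258654848626
```

View pics/s2.png

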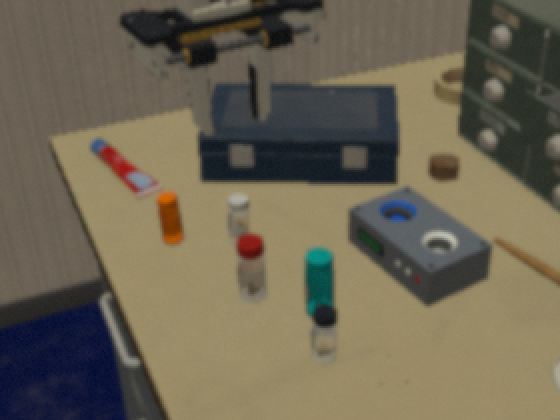

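The open fingers hang straight above the white-capped vial (crop 238,205). Going down.

Emit:
{"api": "step_arm", "payload": {
  "rows": [
    [0.6, 0.4, 45, -0.018, 55],
    [0.6, 0.4, 90, -0.018, 55],
    [0.6, 0.4, 115, -0.018, 55],
    [0.6, 0.4, 125, -0.018, 55],
    [0.6, 0.4, 125, -0.018, 55]
  ]
}}

```text
time_s: 2.17
tcp_pos: [0.4516, -0.1553, 0.0258]
orientation: [-3.141, -0.0, 1.699]
wrist_force: [0.7, 0.3, 0.2]
grip_width: 0.0513
grip_force: 0.0
```

Emit:
{"api": "step_arm", "payload": {
  "rows": [
    [0, 0, 0, 0, 0],
    [0, 0, 0, 0, 0],
    [0, 0, 0, 0, 0],
    [0, 0, 0, 0, 0],
    [0, 0, 0, 0, 0],
    [0, 0, 0, 0, 0]
  ]
}}

```text
time_s: 2.92
tcp_pos: [0.4524, -0.1548, 0.0262]
orientation: [3.141, 0.001, 1.701]
wrist_force: [0.2, -0.6, 5.8]
grip_width: 0.0234
grip_force: 24.8
```

Emit:
{"api": "step_arm", "payload": {
  "rows": [
    [0, 0, -10, 0, 0],
    [0, 0, -40, 0, 0],
    [0, 0, -75, 0, 0],
    [0, 0, -75, 0, 0]
  ]
}}

```text
time_s: 3.42
tcp_pos: [0.4539, -0.1555, 0.104]
orientation: [3.137, 0.003, 1.701]
wrist_force: [0.5, -0.1, -0.5]
grip_width: 0.0231
grip_force: 24.7
```

Run:
```python
from h import *
go([.6191,-.3064,.10],1.70); cv2.imwrite("pics/s3.png",cv2.resize(bot.camera("scene")[130:270,170:400],None,fx=3,fy=3)[:,:,::-1])
```

```text
t 3.42 tcp [ 0.4539 -0.1555  0.104 ] rpy [3.1369e+00 2.9000e-03 1.7008e+00] shift mm [-171.1  144.2    4. ] turn 0.001
```

View pics/s3.png

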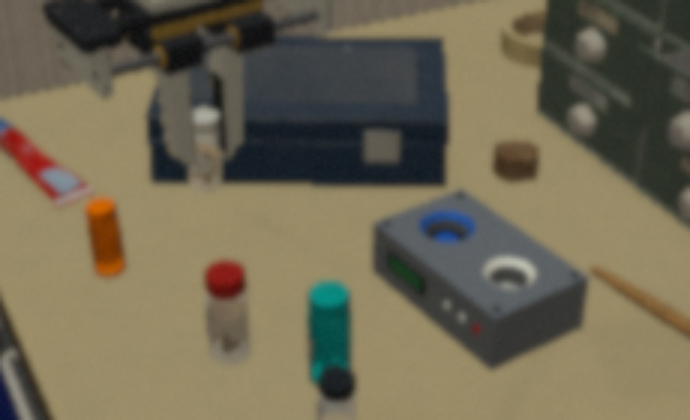

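The vial hangs upright in the fingers, cap at crop (205,118), base well clear of the table. Carrying it to the pocket.

Emit:
{"api": "step_arm", "payload": {
  "rows": [
    [-40, 34, 0, 0, 0],
    [-80, 68, 0, 0, 0],
    [-120, 102, 0, 0, 0],
    [-150, 128, 0, 0, 0],
    [-166, 141, 0, 0, 0],
    [-171, 145, 0, 0, 0],
    [-171, 145, 0, 0, 0],
    [-171, 145, 0, 0, 0]
  ]
}}

```text
time_s: 4.47
tcp_pos: [0.6171, -0.3045, 0.1002]
orientation: [-3.141, -0.001, 1.701]
wrist_force: [0.8, -0.2, -0.5]
grip_width: 0.0231
grip_force: 24.7
```

Run:
```python
from h import *
go([.6191,-.3064,.052],1.70)
a=cv2.resize(bot.camera("scene")[170:250,290:390],None,fx=4,fy=4);b=cv2.resize(bot.camera("top")[110:190,250:350],None,fx=4,fy=4)
cv2.imwrite("pics/s4.png",np.hstack([a,b])[:,:,::-1])
```

```text
t 4.47 tcp [ 0.6171 -0.3045  0.1002] rpy [-3.1407e+00 -7.0000e-04  1.7011e+00] shift mm [-2.1  1.7 48.2] turn 0.001
```

View pics/s4.png

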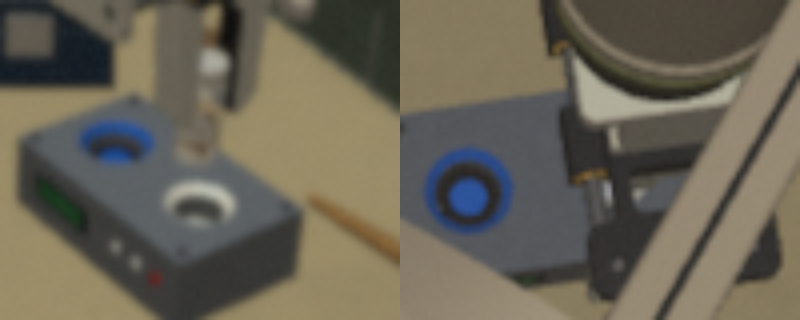

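The vial hangs beside and above the white pocket mouth, base at crop (195,155). I'll correct by 2 mm and lower it in stages, watching the force.

Emit:
{"api": "step_arm", "payload": {
  "rows": [
    [-2, 2, 10, 0, 0],
    [-2, 2, 22, 0, 0],
    [-2, 2, 28, 0, 0],
    [-2, 2, 32, 0, 0],
    [-2, 2, 35, 0, 0],
    [-2, 2, 35, 0, 0]
  ]
}}

```text
time_s: 5.32
tcp_pos: [0.62, -0.307, 0.0655]
orientation: [-3.141, -0.0, 1.701]
wrist_force: [-0.0, 0.4, -0.5]
grip_width: 0.023
grip_force: 24.7
```

Emit:
{"api": "step_arm", "payload": {
  "rows": [
    [0, 0, 3, 0, 0],
    [0, 0, 6, 0, 0],
    [0, 0, 9, 0, 0],
    [0, 0, 9, 0, 0]
  ]
}}

```text
time_s: 5.82
tcp_pos: [0.6198, -0.3069, 0.0561]
orientation: [-3.141, -0.0, 1.701]
wrist_force: [1.0, -0.3, -0.9]
grip_width: 0.0238
grip_force: 24.7
```

Emit:
{"api": "step_arm", "payload": {
  "rows": [
    [0, 0, 2, 0, 0],
    [0, 0, 4, 0, 0],
    [0, 0, 5, 0, 0],
    [0, 0, 5, 0, 0]
  ]
}}

```text
time_s: 6.32
tcp_pos: [0.62, -0.307, 0.0516]
orientation: [-3.142, -0.0, 1.701]
wrist_force: [-0.2, -0.1, -1.8]
grip_width: 0.0233
grip_force: 24.7
```

Run:
```python
from h import *
s=bot.get_state();print(s['tcp_pos'].round(4),s['wrist_force'].round(2),s['wrist_torque'].round(2))
a=cv2.resize(bot.camera("scene")[170:250,290:390],None,fx=6,fy=6)
cv2.imwrite("pics/s5.png",a[:,:,::-1])
for z in(.083,.071):print(z,((proj("scene",[.6191,-.3064,z])-[290,170])*6).round())
```

```text
[ 0.62   -0.307   0.0516] [-0.17 -0.14 -1.8 ] [-0.07 -0.12  0.03]
0.083 [308. 215.]
0.071 [305. 244.]
```

View pics/s5.png

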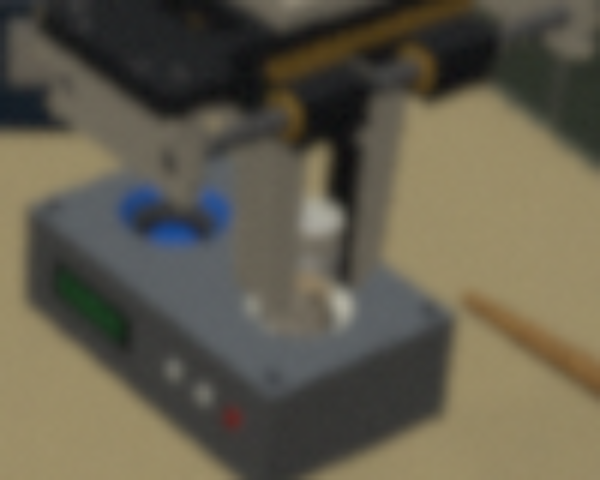

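The vial sits in the white ring with its cap near crop (320,213), close to the predicted spot for a seated vial. Releasing it.

Emit:
{"api": "step_arm", "payload": {
  "rows": [
    [0, 0, 0.5, 0, 3],
    [0, 0, 0.5, 0, 50],
    [0, 0, 0.5, 0, 50],
    [0, 0, 0.5, 0, 50],
    [0, 0, 0.5, 0, 50],
    [0, 0, 0.5, 0, 50]
  ]
}}

```text
time_s: 7.12
tcp_pos: [0.6201, -0.307, 0.0511]
orientation: [-3.142, 0.0, 1.701]
wrist_force: [0.5, -0.3, 0.2]
grip_width: 0.0467
grip_force: 0.0
```

Emit:
{"api": "step_arm", "payload": {
  "rows": [
    [0, 0, -15, 0, 55],
    [0, 0, -50, 0, 55],
    [0, 0, -90, 0, 55],
    [0, 0, -100, 0, 55],
    [0, 0, -100, 0, 55]
  ]
}}

```text
time_s: 7.75
tcp_pos: [0.6207, -0.3074, 0.1525]
orientation: [3.14, 0.001, 1.701]
wrist_force: [1.3, -0.5, 0.2]
grip_width: 0.0511
grip_force: 0.0
```

Run:
```python
from h import *
go([.4264,-.2534,.15],1.70)
a=bot.camera("scene");q=proj("scene",[.6191,-.3064,.083]);print('expected cap top',q, 'crop',(q-[290,170])*6)
cv2.imwrite("pics/s6.png",cv2.resize(a[170:250,290:390],None,fx=6,fy=6)[:,:,::-1])
```

```text
t 7.75 tcp [ 0.6207 -0.3074  0.1525] rpy [3.1397e+00 1.4000e-03 1.7008e+00] shift mm [  78.7 -185.7    2.5] turn 0.001
expected cap top [341.35470874 205.83921988] crop [308.12825242 215.03531928]
```

View pics/s6.png

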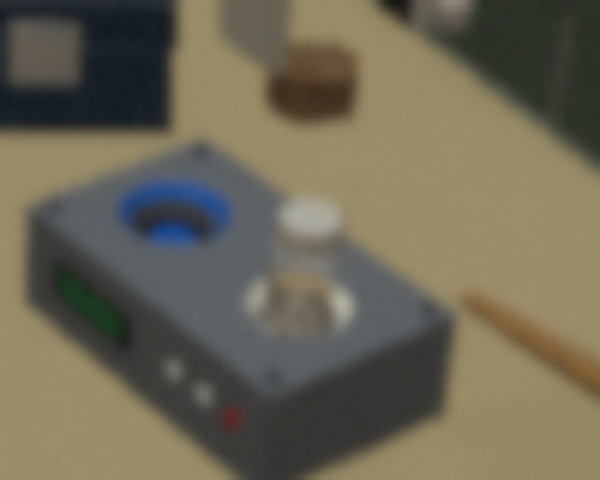

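The reference stands upright in the pocket, cap top at crop (311,215) against (308,215) expected. On to the sample.

Emit:
{"api": "step_arm", "payload": {
  "rows": [
    [20, -46, 0, 0, 60],
    [40, -92, 0, 0, 60],
    [60, -138, 0, 0, 60],
    [72, -170, 0, 0, 60],
    [79, -186, 0, 0, 60],
    [79, -186, 0, 0, 60],
    [79, -186, 0, 0, 60]
  ],
  "newtons": 40
}}

```text
time_s: 8.68
tcp_pos: [0.4256, -0.2527, 0.1504]
orientation: [-3.141, -0.001, 1.701]
wrist_force: [0.6, 0.1, -0.3]
grip_width: 0.0556
grip_force: 0.0
```

Run:
```python
from h import *
go([.4264,-.2534,.030],1.70)
```

```text
t 8.68 tcp [ 0.4256 -0.2527  0.1504] rpy [-3.1410e+00 -8.0000e-04  1.7007e+00] shift mm [ -0.8   0.7 120.4] turn 0.001
```

Emit:
{"api": "step_arm", "payload": {
  "rows": [
    [-0.8, 0.7, 40, 0, 60],
    [-0.8, 0.7, 85, 0, 60],
    [-0.8, 0.7, 110, 0, 60],
    [-0.8, 0.7, 120, 0, 60],
    [-0.8, 0.7, 120, 0, 60]
  ]
}}

```text
time_s: 9.3
tcp_pos: [0.4263, -0.2534, 0.0307]
orientation: [-3.141, -0.001, 1.701]
wrist_force: [0.1, -0.1, 0.1]
grip_width: 0.0558
grip_force: 0.0
```

Emit:
{"api": "step_arm", "payload": {
  "rows": [
    [0, 0, 0, 0, 0],
    [0, 0, 0, 0, 0],
    [0, 0, 0, 0, 0],
    [0, 0, 0, 0, 0],
    [0, 0, 0, 0, 0],
    [0, 0, 0, 0, 0]
  ]
}}

```text
time_s: 10.05
tcp_pos: [0.4266, -0.2539, 0.0318]
orientation: [3.141, 0.001, 1.701]
wrist_force: [-0.8, 0.3, 6.0]
grip_width: 0.0282
grip_force: 39.6
```

Emit:
{"api": "step_arm", "payload": {
  "rows": [
    [0, 0, -10, 0, 0],
    [0, 0, -40, 0, 0],
    [0, 0, -80, 0, 0],
    [0, 0, -80, 0, 0],
    [0, 0, -80, 0, 0]
  ]
}}

```text
time_s: 10.68
tcp_pos: [0.4259, -0.2532, 0.1107]
orientation: [-3.141, -0.0, 1.701]
wrist_force: [0.2, -0.5, -1.2]
grip_width: 0.028
grip_force: 39.6
```

Run:
```python
from h import *
go([.6092,-.237,.110],1.70)
```

```text
t 10.68 tcp [ 0.4259 -0.2532  0.1107] rpy [-3.1412e+00 -4.0000e-04  1.7008e+00] shift mm [ -7.7 183.9   0.7] turn 0.001
```

Emit:
{"api": "step_arm", "payload": {
  "rows": [
    [-2, 45, 0, 0, 0],
    [-4, 90, 0, 0, 0],
    [-6, 135, 0, 0, 0],
    [-7, 165, 0, 0, 0],
    [-7.7, 180, 0, 0, 0],
    [-7.7, 184, 0, 0, 0],
    [-7.7, 184, 0, 0, 0],
    [-7.7, 184, 0, 0, 0]
  ]
}}

```text
time_s: 11.68
tcp_pos: [0.6088, -0.2374, 0.1107]
orientation: [-3.141, -0.0, 1.7]
wrist_force: [0.2, -0.5, -1.1]
grip_width: 0.0283
grip_force: 39.6
```

Run:
```python
from h import *
go([.6092,-.237,.08],1.70)
```

```text
t 11.68 tcp [ 0.6088 -0.2374  0.1107] rpy [-3.1408e+00 -4.0000e-04  1.7004e+00] shift mm [ 0.3  0.5 30.7] turn 0.0
```

Emit:
{"api": "step_arm", "payload": {
  "rows": [
    [0.2, 0.3, 10, 0, 0],
    [0.2, 0.3, 20, 0, 0],
    [0.2, 0.3, 27, 0, 0],
    [0.2, 0.3, 31, 0, 0],
    [0.2, 0.3, 31, 0, 0]
  ]
}}

```text
time_s: 12.3
tcp_pos: [0.6097, -0.2369, 0.0796]
orientation: [-3.141, -0.0, 1.701]
wrist_force: [-0.5, 0.5, -1.1]
grip_width: 0.0283
grip_force: 39.6
```

Emit:
{"api": "step_arm", "payload": {
  "rows": [
    [0, 0, 3, 0, 0],
    [0, 0, 6, 0, 0],
    [0, 0, 9, 0, 0],
    [0, 0, 11, 0, 0],
    [0, 0, 11, 0, 0]
  ]
}}

```text
time_s: 12.92
tcp_pos: [0.6105, -0.238, 0.0715]
orientation: [3.14, 0.002, 1.701]
wrist_force: [-5.4, 0.8, 12.7]
grip_width: 0.0279
grip_force: 39.7
```

Run:
```python
from h import *
s=bot.get_state();print(s['tcp_pos'].round(4),s['wrist_force'].round(2),s['wrist_torque'].round(2))
a=cv2.resize(bot.camera("scene")[160:250,280:390],None,fx=6,fy=6)
cv2.imwrite("pics/s7.png",a[:,:,::-1])
```

```text
[ 0.6105 -0.238   0.0715] [-5.39  0.81 12.75] [0.06 0.94 0.11]
```

View pics/s7.png

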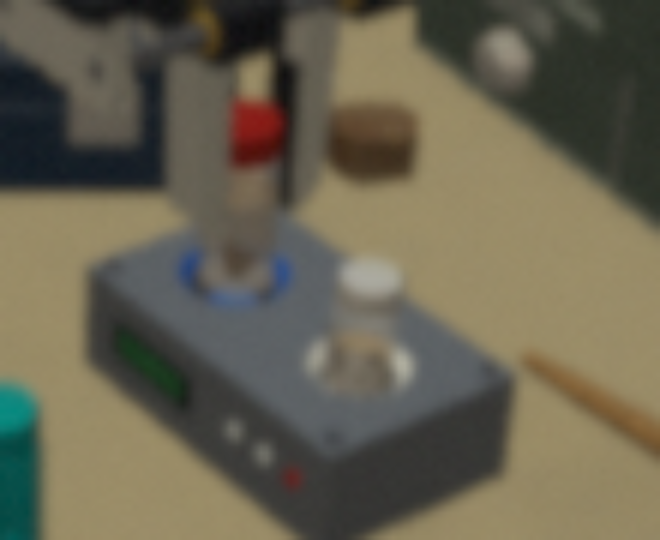

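The vial is caught on the lead-in's far (+x) side: 13 N up and 5 N toward -x, with its base about 4.5 mm below the top. I'll lift a little, shift 1.8 mm to -x and try again.

Emit:
{"api": "step_arm", "payload": {
  "rows": [
    [0, 0, -5, 0, 0],
    [0, -1.8, -5, 0, 0],
    [0, -1.8, -5, 0, 0],
    [0, -1.8, -2, 0, 0],
    [0, -1.8, 0, 0, 0],
    [0, -1.8, 0, 0, 0]
  ]
}}

```text
time_s: 13.72
tcp_pos: [0.608, -0.2374, 0.0687]
orientation: [-3.141, -0.0, 1.701]
wrist_force: [1.0, -1.7, -1.4]
grip_width: 0.0284
grip_force: 39.7
```

Run:
```python
from h import *
s=bot.get_state();print(s['tcp_pos'].round(4),s['wrist_force'].round(2),s['wrist_torque'].round(2))
```

```text
[ 0.608  -0.2374  0.0687] [ 1.   -1.66 -1.44] [-0.34 -0.21 -0.09]
```

It's through the lead-in with no vertical load. Continuing slowly.

Emit:
{"api": "step_arm", "payload": {
  "rows": [
    [0, 0, 1.5, 0, 0],
    [0, 0, 3, 0, 0],
    [0, 0, 4.5, 0, 0],
    [0, 0, 6, 0, 0],
    [0, 0, 6, 0, 0]
  ]
}}

```text
time_s: 14.35
tcp_pos: [0.6082, -0.2374, 0.0633]
orientation: [3.141, 0.0, 1.701]
wrist_force: [-0.1, -2.2, 2.2]
grip_width: 0.0287
grip_force: 39.7
```

Emit:
{"api": "step_arm", "payload": {
  "rows": [
    [0, 0, 1.5, 0, 0],
    [0, 0, 3, 0, 0],
    [0, 0, 4, 0, 0],
    [0, 0, 4, 0, 0]
  ]
}}

```text
time_s: 14.85
tcp_pos: [0.6082, -0.2374, 0.0592]
orientation: [3.141, 0.0, 1.701]
wrist_force: [-0.3, -1.3, 3.7]
grip_width: 0.028
grip_force: 39.7
```

The plunger is moving, about 6 mm in at 4.8 N. Another 6 mm or so to the stop.

Emit:
{"api": "step_arm", "payload": {
  "rows": [
    [0, 0, 1.5, 0, 0],
    [0, 0, 3, 0, 0],
    [0, 0, 4.5, 0, 0],
    [0, 0, 4.5, 0, 0]
  ]
}}

```text
time_s: 15.35
tcp_pos: [0.6083, -0.2374, 0.0548]
orientation: [3.141, 0.0, 1.701]
wrist_force: [-0.9, -1.3, 4.8]
grip_width: 0.0282
grip_force: 39.7
```

Emit:
{"api": "step_arm", "payload": {
  "rows": [
    [0, 0, 0.7, 0, 0],
    [0, 0, 1.4, 0, 0],
    [0, 0, 1.8, 0, 0],
    [0, 0, 1.8, 0, 0]
  ]
}}

```text
time_s: 15.85
tcp_pos: [0.6083, -0.2374, 0.0532]
orientation: [3.141, 0.0, 1.701]
wrist_force: [-1.3, -2.0, 6.6]
grip_width: 0.0279
grip_force: 39.7
```

Emit:
{"api": "step_arm", "payload": {
  "rows": [
    [0, 0, 0.5, 0, 0],
    [0, 0, 1, 0, 0],
    [0, 0, 1, 0, 0]
  ]
}}

```text
time_s: 16.23
tcp_pos: [0.6083, -0.2375, 0.0527]
orientation: [3.141, 0.0, 1.701]
wrist_force: [-2.7, -1.5, 9.6]
grip_width: 0.0282
grip_force: 39.7
```

Emit:
{"api": "step_arm", "payload": {
  "rows": [
    [0, 0, 0.5, 0, 0],
    [0, 0, 0.8, 0, 0],
    [0, 0, 0.8, 0, 0]
  ]
}}

```text
time_s: 16.6
tcp_pos: [0.6084, -0.2376, 0.0526]
orientation: [3.141, 0.001, 1.701]
wrist_force: [-5.0, 0.0, 14.1]
grip_width: 0.0281
grip_force: 39.7
```

The tool has stopped while the force climbs to about 15 N, which is the hard stop. I'll hold and check.

Emit:
{"api": "step_arm", "payload": {
  "rows": [
    [0, 0, 0, 0, 0],
    [0, 0, 0, 0, 0],
    [0, 0, 0, 0, 0],
    [0, 0, 0, 0, 0],
    [0, 0, 0, 0, 0],
    [0, 0, 0, 0, 0]
  ]
}}

```text
time_s: 17.35
tcp_pos: [0.6085, -0.2376, 0.0526]
orientation: [3.141, 0.001, 1.701]
wrist_force: [-5.6, 0.8, 14.6]
grip_width: 0.0283
grip_force: 39.7
```

Run:
```python
from h import *
a=cv2.resize(bot.camera("scene")[160:250,280:390],None,fx=6,fy=6)
cv2.imwrite("pics/s8.png",a[:,:,::-1])
for p in([.6082,-.2374,.093],[.6191,-.3064,.083]):print(((proj("scene",p)-[280,160])*6).round())
```

```text
[239. 163.]
[368. 275.]
```

View pics/s8.png

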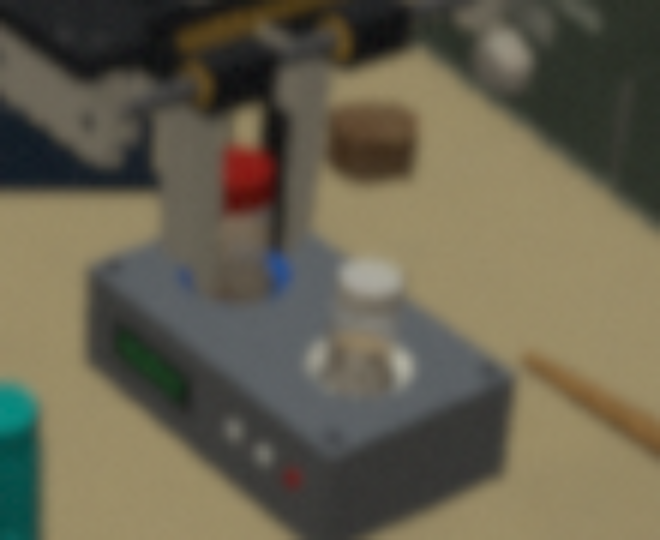

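The sample's cap is at (247,160) against (239,163) expected at the stop, partly hidden by a finger. The reference is undisturbed at (371,275) and the load is steady at about 15 N.

```bash
python3 -c "
from cell import bot
print(bot.close_job())"
```

```text
the job is handed in; nothing more can be done
None
```

The job is handed in, though the verdict wasn't shown: the reference vial stands released in the white-ringed pocket, and the sample vial is held on the blue-ringed well's hard stop at about 15 N.

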